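Open the parts drawer and light it

TASK

Pull the top drawer of the blue parts cabinet out to its stop, then swing the yellow work light on that cabinet round until its head hangs over the middle of the open drawer, so that the small parts can be sorted. Push the light gently, under 25 N, and leave the red cabinet's drawer shut and the tin, jar and screwdriver where they are.

Things in the scene. Friction and masses are not known exactly. Their poses are not given: they have to be found in the camera images.
- blue_cabinet: Blue metal small-parts cabinet, fixed to the bench, 160 deep (x) x 150 wide (y) x 170 high, three grey drawers; only the top one moves. Origin: centre of its underside; its own -x axis points out of the front (towards the robot), z up. Top at 170 mm.
- blue_drawer (a joint): Travel of the blue cabinet's top drawer in m: 0 shut, 0.110 at its stop, growing as it slides out along the cabinet's own -x. It slides stiffly (about 2 N) and stays where it is left.
- blue_drawer_handle (a point): Middle of that drawer's handle: a level steel bar, 10 mm thick and 90 mm long along the cabinet's y, its centre line 40 mm in front of the drawer front (35 mm clear gap behind the bar, open from above) and 140 mm above the bench; the bar is held by two 8 mm stems 40 mm either side of its middle, so 72 mm are free between them. Axes as the cabinet; moves with the drawer.
- blue_drawer_mid (a point): Point in the top drawer, at the height of its rim (156 mm above the bench), on its mid-line and in the middle of the part that is exposed when the drawer is fully out (125 mm in front of the cabinet's origin then). Axes as the cabinet: x along the drawer, y across it. Moves with the drawer.
- lamp_hinge (a point): On the vertical swivel axis of the work light, at the height of its arm's foot (228 mm above the bench). The post (14 mm thick) is fixed on the blue cabinet's top near its rear; its x, y and turn differ from start to start.
- lamp_head (a point): Centre of the light's head: a yellow upright round puck, 56 mm diameter, with upright sides from 206 to 251 mm above the bench (a small black cap on top to 257 mm); this point is at 228 mm height. It is carried by a yellow bar 14 mm wide and 10 mm high, at 235 to 245 mm height, 185 mm from the swivel axis to the head's centre. x of its frame runs from the head towards the swivel axis.
- lamp_arm (a joint): Swivel angle of the light's arm in rad, in its post: 0 points along the post's own -x (roughly out of the cabinet's front), growing as the head goes to +y (the robot's left; clockwise from above). Range -1.5 to 1.5. Stiff: takes about 3 N at the head and stays where it is left.
- red_cabinet: Red cabinet of the same size and make, beside the blue one (left or right of it), fixed; origin and axes likewise. Bystander.
- red_drawer (a joint): Travel of the red cabinet's top drawer in m, 0 shut (it starts shut). It has the same handle. Leave it shut.
- paint_tin: White and blue paint tin, 100 diameter x 120 high, 0.9 kg, standing loose; origin at the centre of its underside. Bystander.
- screw_jar: Clear jar with a blue lid, 60 diameter x 90 high, standing loose; origin at the centre of its underside. Bystander.
- screwdriver: Screwdriver lying loose on the bench, about 200 long, along its own x. Bystander.

How it is judged:
By the outcome, as a careful person would: the job done as asked, in the order asked, and still so for the second after the job is handed in, with the robot touching nothing.
It also fails if it takes over 51 s, if anything falls off the work surface, if the arm or the gripper's body presses on something with over 40 N, if the wrist force passes 120 N, or if a joint passes its speed limit or range.

ROBOT

A 7-joint arm with a two-finger parallel gripper is mounted at the origin on the work surface. World frame = base frame: x ahead of the robot, y to its left, z up, the work surface at z = 0. Lengths are in m, angles in rad, forces in N, time in s.
With the tool pointing down it reaches from about 0.4 to 0.875 m from the base axis. Payload 19.3 kg.
Tool frame: the origin (TCP) lies midway between the tips of the shut fingers; the grasp point (between the pads) lies 19 mm behind it; z points along the fingers, y is the line along which they close (so a half turn about z gives the same grasp; the last joint's range is limited). The gripper opens to 85 mm and grips with 20 to 120 N. Pads are 22 mm wide; open, the fingers measure 114 mm over their backs; the gripper's body (76 mm by 85 mm) begins 54 mm behind the grasp point. The pads swing forward as they close: fully open they stand 13 mm farther back than shut.
Start: joints at [-1.379, 0.521, -0.036, 1.599, 0.021, 1.021, -0.113], TCP at [0.162, 0.604, 0.231] pointing down, gripper open.
Joint ranges: [-2.91, 2.91], [-0.3, 2.13], [-1.5, 1.42], [0.17, 2.43], [-1.26, 4.41], [0.16, 1.93], [-2.52, 2.52]. Speed limits (rad/s): [1.89, 1.89, 2.39, 2.39, 3.01, 3.01, 3.01].

INTERFACE

Orientations are given as [roll, pitch, yaw] about the fixed x, y, z axes, in that order (R = Rz(yaw) Ry(pitch) Rx(roll)).
In Python, from workcell import bot gives the robot as it stands.
- The arm moves only by the tool move_arm, never from a script. Its argument "moves" is a list that holds one entry, the list of rows, each a list of 7 numbers: the opening, from 0 (shut) to 1 (fully open), then the shift along the tool's x, y, z in units of 1000 mm (1.0 is 1000 mm), then the turn, a rotation vector about the tool's x, y, z in units of 2 pi rad (1.0 is 2 pi rad). A call has 1 to 5 rows; each row is the pose to reach, as a shift and turn from the pose commanded when the call began, along the tool's axes at that moment, turning the shorter way round; what a row does not reach only later rows make up. A row lasts 1/10 s, in which the tool goes at most 50 mm and 8.59 degrees, less where a joint would pass 70% of its speed; a pose out of reach is approached as far as the arm can. A call with a number of a shift or a turn outside -1 to 1 is refused whole. A call with a gripper value outside its range is refused whole. The fingers move at their own pace and stop on an object; "force" is the grip in N (left out, the last holds). Time passes only in rows, so rows that repeat a pose let the fingers close. It gives the time, the measured TCP pose, the force, the opening and the grip force at its end, in the units of the state.
- bot.observe(): the state, without advancing time (a new reading comes with each control period).
- bot.grab_frame(name): name is "scene" or "top" or "wrist"; returns the picture (420x560x3 uint8, red, green, blue); there is no depth.
- bot.camera_params(name): a dict with "vertical_fov" (degrees; the focal length in pixels is half the picture's height over the tangent of half this angle, whatever the lens; pixels are square), "cx", "cy" (the principal point, pixels), "D" ([k1, k2, p1, p2, k3] as OpenCV has them; the pictures are not rectified), "R" (3x3) and "t" (3): a world point X has camera coordinates R X + t. Camera axes: x right, y down, z forward; pixel columns grow to the right and rows downward; lengths in m; the calibration is good to about 2 mm. A picture is of the moment at which its call begins: read the wrist's pose just before it. camera_params takes no time and is no camera call; for the wrist camera it gives the pose at the moment of the call.
- bot.job_done(): hands the job in; it is judged then, once.
The state is a dict: "clock": time; "qpos": joint angles; "qd": joint speeds; "joint_efforts": joint torques, N m; "position": TCP position; "tool_rot": TCP orientation; "force": force on the tool from outside, world axes, zero at the start; "moment": the same for the moment, N m; "grip_width": finger opening in m; "finger_force": force on a finger pad.
Only numpy, scipy, OpenCV 4.12 (cv2) and the standard library are available. Lean on these libraries where they do the work, as an engineer would, in place of code of your own. Each camera call takes 0.05 s, during which the arm holds its last target. There are 200 camera calls.

## Working session

There is one attempt and no reset: what is moved stays moved. The work goes in short steps, Python scripts to look and compute and a tool call to move; the robot and the scene stay as the last step left them, time stands still between calls to the robot, and variables do not carry over. Pictures are saved under pics/ and viewed, at most 10 in all, crops included, and the job is handed in when it is done.

Besides the shell and the picture viewer there is one more tool, called after ">>>" as a command line: name --argument value ..., lists and objects as JSON in quotes. move_arm: Moves the arm, as the interface text tells. Shifts and turns lie within -1 to 1; 1 stands for 1000 mm of shift or 2 pi rad of turn. Its arguments: {"type":"object","properties":{"moves":{"type":"array"},"force":{"type":"number"}},"required":["moves"]}

```bash
mkdir -p pics
cat > h.py <<'E'
import numpy as np, cv2
from workcell import bot
def cam(n):
    p=bot.camera_params(n); f=210/np.tan(np.radians(p["vertical_fov"])/2)
    return np.array([[f,0,p["cx"]],[0,f,p["cy"]],[0,0,1.]]),np.array(p["D"],float),np.array(p["R"]),np.array(p["t"])
def onplane(c,px,z):
    K,D,R,t=c; u=cv2.undistortPoints(np.array([[px]],float),K,D)[0,0]
    d=R.T@np.array([u[0],u[1],1]); o=-R.T@t
    return o+d*(z-o[2])/d[2]
def proj(c,X):
    K,D,R,t=c; return cv2.projectPoints(np.array(X,float).reshape(-1,1,3),cv2.Rodrigues(R)[0],t,K,D)[0][:,0]
def save(n,fn):
    im=bot.grab_frame(n); cv2.imwrite("pics/"+fn,im[:,:,::-1])
E
python3 - <<'E'
from h import *
save("top","t1.png"); save("scene","s1.png")
for n in("top","scene"): c=cam(n); print(n,-c[2].T@c[3],c[2][2])
print(bot.observe())
E
```

```text
top [ 0.49284295 -0.01930182  1.48560224] [ 0.05527429  0.01208766 -0.99839804]
scene [ 0.80435933 -0.7833947   1.00234826] [-0.2057067   0.64791588 -0.73340968]
{'clock': 0.1, 'qpos': array([-1.37919153,  0.52193445, -0.03631648,  1.59989885,  0.02117617,
        1.0211233 , -0.1128018 ]), 'qd': array([ 2.43783263e-03, -5.01837393e-04,  6.48197791e-05, -2.09325265e-03,
       -8.08486472e-04, -2.53663694e-04, -9.68617295e-05]), 'joint_efforts': array([ 3.91251917e-03, -9.28473759e+01,  1.98431343e+00, -3.70529974e+01,
        1.81931845e-02,  5.51135585e-03,  2.24758162e-05]), 'position': array([0.16172316, 0.60342187, 0.23081452]), 'tool_rot': array([-3.14061412e+00,  5.32192530e-05,  2.87975220e+00]), 'force': array([-0.81628439,  0.67926261,  0.61869397]), 'moment': array([ 0.06954215,  0.04986828, -0.00640654]), 'finger_force': 0.0, 'grip_width': 0.08559157685858412}
```

View pics/t1.png

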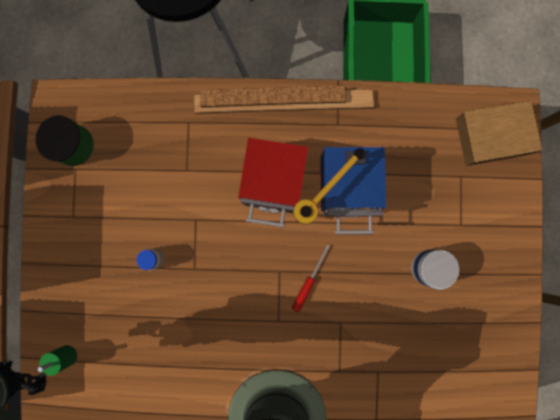

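View pics/s1.png

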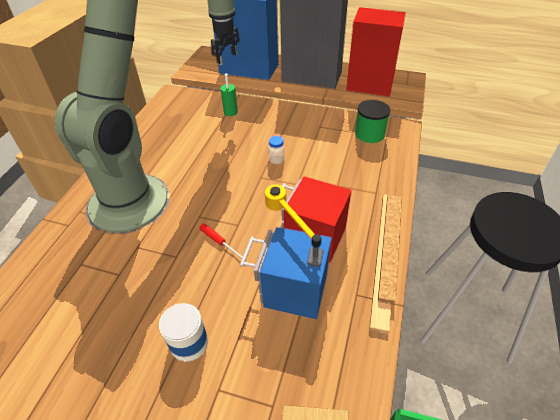

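The top view shows the blue cabinet at about (354,180) with its handle bar at (355,232). The lamp post is at (360,155) and the yellow head at (306,211), in front of the red cabinet. The jar is at (148,260), the tin at (437,270) and the screwdriver runs from (295,308) to (329,246).

Run:
```python
from h import *
im=cv2.imread("pics/t1.png"); cv2.imwrite("pics/t1c.png",cv2.resize(im[135:255,225:395],None,fx=4.7,fy=4.7,interpolation=cv2.INTER_CUBIC))
c=cam("top")
hsv=cv2.cvtColor(im,cv2.COLOR_BGR2HSV)
m=cv2.inRange(hsv,(105,150,60),(125,255,255)); m[:, :315]=0; m[:135]=0;m[225:]=0;m[:,395:]=0
pts=cv2.findNonZero(m); r=cv2.minAreaRect(cv2.convexHull(pts)); b=cv2.boxPoints(r); print("bluebox",r)
for p in b: print(p,onplane(c,p,.17))
m=cv2.inRange(hsv,(20,150,80),(35,255,255)); m[:,:280]=0;m[:,395:]=0;m[:140]=0;m[235:]=0
ys,xs=np.nonzero(m);print("yel",xs.min(),xs.max(),ys.min(),ys.max())
for nm,p,z in(("head",(306,211),.251),("post",(360,155),.25),("hL",(337,233),.14),("hR",(373,232),.14),("tin",(438,270),.12),("jar",(148,260),.09),("sd1",(295,308),.01),("sd2",(329,246),.01)): print(nm,onplane(c,p,z).round(3))
```

```text
bluebox ((354.0, 177.0), (58.0, 60.0), 90.0)
[324. 148.] [ 0.72122433 -0.10311647  0.17      ]
[384. 148.] [ 0.72483118 -0.25192104  0.17      ]
[384. 206.] [ 0.58102463 -0.25282295  0.17      ]
[324. 206.] [ 0.57800431 -0.10524998  0.17      ]
yel 293 357 156 222
head [ 0.56  -0.059  0.251]
post [ 0.693 -0.182  0.25 ]
hL [ 0.513 -0.141  0.14 ]
hR [ 0.517 -0.231  0.14 ]
tin [ 0.424 -0.404  0.12 ]
jar [0.433 0.346 0.09 ]
sd1 [ 0.308 -0.042  0.01 ]
sd2 [ 0.479 -0.131  0.01 ]
```

View pics/t1c.png

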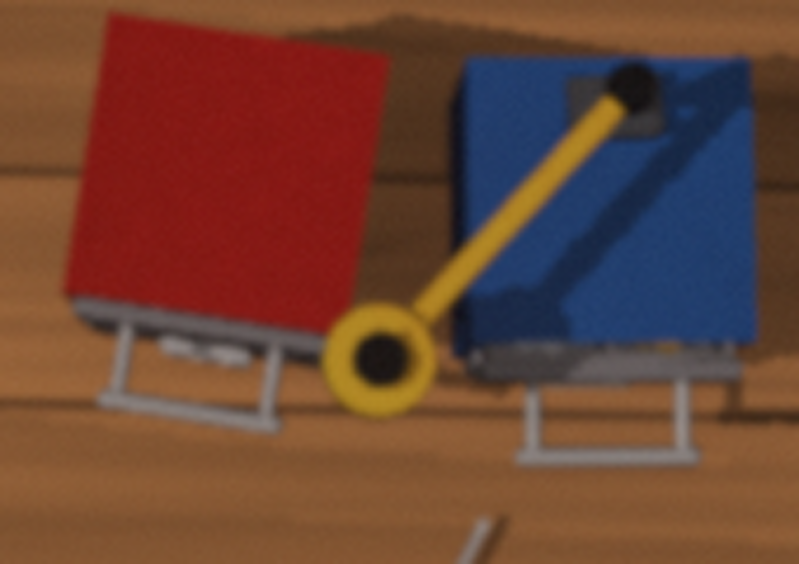

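The crop shows the blue handle bar from (517,457) to (697,457), the lamp cap at (381,358), the post top at (632,88), and the blue roof corners at (465,57), (755,57), (755,343) and (465,345).

```bash
cat >> h.py <<'E'
from scipy.spatial.transform import Rotation as Ro
def delta(pos,yaw,frm=None):
    o=bot.observe(); p,r=(o["position"],o["tool_rot"]) if frm is None else frm
    R0=Ro.from_euler("xyz",r); R1=Ro.from_euler("xyz",[np.pi,0,yaw])
    return np.r_[R0.inv().apply(np.array(pos)-p),(R0.inv()*R1).as_rotvec()/(2*np.pi)].round(4)
E
python3 - <<'E'
from h import *
c=cam("top")
q=lambda u,v,z: onplane(c,((u+.5)/4.7-.5+225,(v+.5)/4.7-.5+135),z)
for nm,u,v,z in(("hL",517,457,.14),("hR",697,457,.14),("cap",381,358,.257),("headpuck",380,360,.251),("post",632,88,.25),("c1",465,57,.17),("c2",755,57,.17),("c3",755,343,.17),("c4",465,345,.17)): print(nm,q(u,v,z).round(4))
for P in ((.3,.5,.42),(.52,.25,.42),(.56,.0,.42)): print(delta(P,{.3:2.5,.52:2.1,.56:1.8}[P[0]]))
E
```

```text
hL [ 0.5159 -0.1348  0.14  ]
hR [ 0.5177 -0.2309  0.14  ]
cap [ 0.5606 -0.0579  0.257 ]
headpuck [ 0.56   -0.0576  0.251 ]
post [ 0.6967 -0.1796  0.25  ]
c1 [ 0.7244 -0.1019  0.17  ]
c2 [ 0.7281 -0.255   0.17  ]
c3 [ 0.5772 -0.2559  0.17  ]
c4 [ 0.5731 -0.1042  0.17  ]
[-0.1603 -0.0643 -0.1891 -0.0002  0.      0.0604]
[-4.376e-01 -2.488e-01 -1.889e-01 -1.000e-04  1.000e-04  1.241e-01]
[-5.409e-01 -4.799e-01 -1.887e-01 -1.000e-04  1.000e-04  1.718e-01]
```

>>> move_arm --moves '[[[0.35,-0.03,-0.01,-0.05,0,0,0.02],[0.35,-0.06,-0.02,-0.1,0,0,0.03],[0.35,-0.09,-0.035,-0.15,0,0,0.045],[0.35,-0.12,-0.05,-0.19,0,0,0.06],[0.35,-0.16,-0.065,-0.19,0,0,0.06]]]' --force 40

```text
clock: 0.6
position: [0.2872, 0.509, 0.4187]
tool_rot: [3.138, -0.002, 2.502]
force: [1.0, 0.6, -0.6]
grip_width: 0.0301
finger_force: 0.0
```

Run:
```python
from h import *
o=bot.observe();print(o["position"],o["tool_rot"],o["grip_width"])
for P,y in (((.4,.4,.42),2.3),((.5,.27,.42),2.1)): print(delta(P,y))
```

```text
[0.28720021 0.5089602  0.41865314] [ 3.13838086e+00 -1.69682093e-03  2.50195161e+00] 0.030100114271005115
[-0.1555 -0.0201 -0.0017  0.0005 -0.0003  0.0321]
[-0.3134 -0.0647 -0.0021  0.0004 -0.0004  0.064 ]
```

>>> move_arm --moves '[[[0.35,-0.05,-0.005,0,0,0,0.01],[0.35,-0.1,-0.012,0,0,0,0.02],[0.35,-0.15,-0.022,0,0,0,0.03],[0.35,-0.2,-0.035,0,0,0,0.04],[0.35,-0.25,-0.05,0,0,0,0.05]]]'

```text
clock: 1.1
position: [0.4562, 0.3219, 0.4153]
tool_rot: [-3.141, 0.0, 2.186]
force: [1.7, -0.3, -0.8]
grip_width: 0.0297
finger_force: 0.0
```

Run:
```python
from h import *
o=bot.observe();print(o["position"],o["tool_rot"],o["qpos"])
for P,y in (((.55,.15,.42),1.9),((.56,0,.42),1.7),((.517,-.19,.42),1.593)): print(delta(P,y))
```

```text
[0.45618887 0.32190364 0.41525741] [-3.14125688e+00  3.00954355e-05  2.18607618e+00] [-0.92300685  0.27938422  0.26932632  1.51500754 -0.0751304   1.357705
 -0.03243087]
[-1.945e-01 -2.260e-02 -4.700e-03 -1.000e-04  0.000e+00  4.550e-02]
[-3.228e-01 -1.010e-01 -4.700e-03 -1.000e-04  0.000e+00  7.740e-02]
[-4.531e-01 -2.458e-01 -4.600e-03 -1.000e-04  0.000e+00  9.440e-02]
```

>>> move_arm --moves '[[[0.35,-0.05,-0.006,-0.005,0,0,0.02],[0.35,-0.1,-0.013,-0.005,0,0,0.03],[0.35,-0.15,-0.02,-0.005,0,0,0.04],[0.35,-0.195,-0.03,-0.005,0,0,0.05],[0.35,-0.24,-0.05,-0.005,0,0,0.06]]]'

```text
clock: 1.6
position: [0.5542, 0.0975, 0.4199]
tool_rot: [-3.141, 0.0, 1.809]
force: [1.7, 0.3, -0.0]
grip_width: 0.0299
finger_force: 0.0
```

Run:
```python
from h import *
o=bot.observe();print(o["position"],o["tool_rot"],o["qpos"])
for P,y in (((.53,-.06,.42),1.65),((.517,-.19,.37),1.593)): print(delta(P,y))
```

```text
[0.55418034 0.09753049 0.41994093] [-3.14097120e+00  3.20473066e-04  1.80946915e+00] [-0.60906784  0.29896533  0.44751383  1.50123994 -0.13002745  1.37159316
  0.08561909]
[-1.473e-01 -6.070e-02  0.000e+00 -1.000e-04  1.000e-04  2.540e-02]
[-2.706e-01 -1.041e-01  5.010e-02 -1.000e-04  1.000e-04  3.450e-02]
```

>>> move_arm --moves '[[[0.35,-0.045,-0.02,0,0,0,0.01],[0.35,-0.09,-0.04,0,0,0,0.02],[0.35,-0.14,-0.06,0,0,0,0.025],[0.35,-0.18,-0.075,0,0,0,0.03],[0.35,-0.225,-0.09,0,0,0,0.0345]]]'

```text
clock: 2.1
position: [0.519, -0.1426, 0.4206]
tool_rot: [3.141, -0.0, 1.594]
force: [1.6, 0.0, 0.6]
grip_width: 0.0301
finger_force: 0.0
```

Run:
```python
from h import *
o=bot.observe();print(o["position"],o["tool_rot"],o["qpos"])
for P,y in (((.517,-.19,.32),1.593),((.517,-.19,.118),1.593)): print(delta(P,y))
```

```text
[ 0.51898724 -0.14255385  0.4205544 ] [ 3.14136363e+00 -3.81573228e-04  1.59376707e+00] [-0.29930758  0.2637612   0.59773773  1.56616485 -0.15111867  1.35807274
  0.33725914]
[-4.740e-02 -3.100e-03  1.005e-01  0.000e+00 -1.000e-04  1.000e-04]
[-4.750e-02 -3.100e-03  3.025e-01  0.000e+00 -1.000e-04  1.000e-04]
```

>>> move_arm --moves '[[[0.35,-0.045,-0.003,0.01,0,0,0],[0.35,-0.0475,-0.003,0.06,0,0,0],[0.35,-0.0475,-0.003,0.11,0,0,0],[0.35,-0.0475,-0.003,0.16,0,0,0],[0.35,-0.0475,-0.003,0.18,0,0,0]]]'

```text
clock: 2.6
position: [0.5159, -0.1877, 0.2363]
tool_rot: [-3.136, -0.001, 1.595]
force: [1.1, -0.2, -0.4]
grip_width: 0.0301
finger_force: 0.0
```

Run:
```python
from h import *
c=cam("wrist"); o=bot.observe();print(o["position"],o["tool_rot"])
save("wrist","w1.png")
print(delta((.517,-.19,.118),1.593))
print(proj(c,[[.5159,-.1348,.14],[.5177,-.2309,.14],[.517,-.19,.14]]))
```

```text
[ 0.51594785 -0.18771457  0.2362778 ] [-3.13642937e+00 -1.05868234e-03  1.59464149e+00]
[-0.0026  0.0021  0.1171 -0.0011 -0.0002  0.0003]
[[282.56072047 132.0040261 ]
 [281.67526639 265.73370197]
 [282.12561753 212.67592539]]
```

View pics/w1.png

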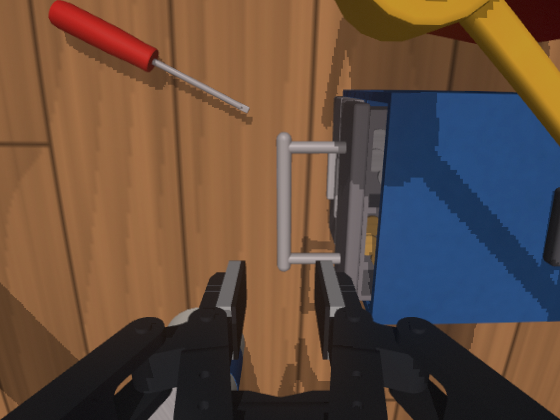

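The wrist view shows the bar at (284,133)–(285,270), within 2 mm of where I predicted it. The fingers straddle its line and will clear the drawer front. I'll lower and grip.

>>> move_arm --moves '[[[0.35,-0.001,0.003,0.03,0,0,0],[0.35,-0.002,0.003,0.06,0,0,0],[0.35,-0.002,0.003,0.09,0,0,0],[0.35,-0.002,0.003,0.115,0,0,0],[0.35,-0.002,0.003,0.117,0,0,0]]]'

```text
clock: 3.15
position: [0.5201, -0.1899, 0.1218]
tool_rot: [-3.138, -0.001, 1.595]
force: [-0.1, -0.9, 0.2]
grip_width: 0.0301
finger_force: 0.0
```

>>> move_arm --moves '[[[0,0,0,0,0,0,0],[0,0,0,0,0,0,0],[0,0,0,0,0,0,0],[0,0,0,0,0,0,0]]]' --force 30

```text
clock: 3.55
position: [0.5215, -0.1906, 0.1247]
tool_rot: [3.14, 0.0, 1.595]
force: [-2.2, -0.9, 8.2]
grip_width: 0.0091
finger_force: 30.4
```

Run:
```python
from h import *
o=bot.observe();print(o)
p=o["position"]
for d in (.11,.12): print(delta((p[0]-d,p[1]-d*.022,p[2]),o["tool_rot"][2]))
```

```text
{'clock': 3.55, 'qpos': array([-0.08123847,  0.60253761,  0.46027229,  1.89790069, -0.38841799,
        0.72775333,  0.62662221]), 'qd': array([ 0.00056798,  0.00337099, -0.00037611, -0.00262418, -0.00079244,
       -0.00313349,  0.0022311 ]), 'joint_efforts': array([-8.17817878e-01, -8.01937222e+01,  1.16815880e+01, -2.59401369e+01,
       -3.14730434e-01, -3.35342400e-01, -4.42405371e-02]), 'position': array([ 0.52151626, -0.19060849,  0.12465006]), 'tool_rot': array([3.13981600e+00, 4.05877846e-04, 1.59479907e+00]), 'force': array([-2.15030943, -0.88545176,  8.17678955]), 'moment': array([-0.12724105,  0.42552185,  0.03083775]), 'finger_force': 30.370400547981262, 'grip_width': 0.009067241054413292}
[ 2.0e-04 -1.1e-01 -2.0e-04  3.0e-04  1.0e-04  0.0e+00]
[ 2.0e-04 -1.2e-01 -2.0e-04  3.0e-04  1.0e-04  0.0e+00]
```

>>> move_arm --moves '[[[0,0,-0.015,0,0,0,0],[0,0,-0.035,0,0,0,0],[0,0,-0.055,0,0,0,0],[0,0,-0.075,0,0,0,0],[0,0,-0.095,0,0,0,0]]]'

```text
clock: 4.05
position: [0.4268, -0.1931, 0.1246]
tool_rot: [3.138, 0.001, 1.595]
force: [2.9, -3.0, 6.3]
grip_width: 0.0089
finger_force: 30.3
```

>>> move_arm --moves '[[[0,0,-0.005,0,0,0,0],[0,0,-0.01,0,0,0,0],[0,0,-0.013,0,0,0,0],[0,0,-0.016,0,0,0,0],[0,0,-0.018,0,0,0,0]]]'

```text
clock: 4.55
position: [0.4165, -0.1935, 0.1253]
tool_rot: [3.127, 0.005, 1.598]
force: [57.4, 1.9, -33.2]
grip_width: 0.0085
finger_force: 30.2
```

>>> move_arm --moves '[[[0,0,0.003,0,0,0,0],[0,0,0.006,0,0,0,0],[0,0,0.006,0,0,0,0]]]'

```text
clock: 4.85
position: [0.4169, -0.1934, 0.1248]
tool_rot: [3.136, 0.002, 1.596]
force: [9.5, 0.3, 9.6]
grip_width: 0.0088
finger_force: 32.5
```

Run:
```python
from h import *
o=bot.observe();print(o["position"],o["tool_rot"],o["force"])
save("top","t2.png"); im=cv2.imread("pics/t2.png")
cv2.imwrite("pics/t2c.png",cv2.resize(im[140:300,260:430],None,fx=3.7,fy=3.7,interpolation=cv2.INTER_CUBIC))
print(proj(cam("top"),[[.4068,-.1385,.14],[.4085,-.2335,.14]]))
```

```text
[ 0.41686308 -0.193445    0.12478917] [3.13640427e+00 1.62531951e-03 1.59561975e+00] [9.51025109 0.26429499 9.64677591]
[[335.30018473 275.67741861]
 [373.24766587 275.6046623 ]]
```

View pics/t2c.png

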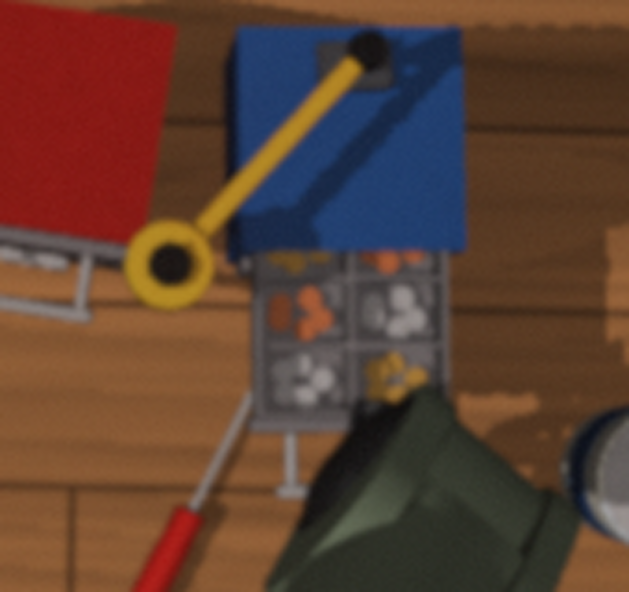

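The drawer is out against a hard stop: 57 N built up with no further travel. The bar end is at crop (278,491). I'll release, rise and check the travel with a clear view.

>>> move_arm --moves '[[[0.32,0,0.002,0,0,0,0],[0.32,0,0.002,0,0,0,0],[0.32,0,0.002,0,0,0,0],[0.32,0,0.002,0,0,0,0]]]'

```text
clock: 5.3
position: [0.4158, -0.1928, 0.1234]
tool_rot: [-3.141, -0.0, 1.595]
force: [1.1, -1.1, -0.5]
grip_width: 0.0273
finger_force: 0.0
```

>>> move_arm --moves '[[[0.32,0,0,-0.03,0,0,0],[0.32,0,0,-0.07,0,0,0],[0.32,0,0,-0.12,0,0,0],[0.32,0,0,-0.17,0,0,0],[0.32,0,0,-0.21,0,0,0]]]'

```text
clock: 5.8
position: [0.4156, -0.1932, 0.3361]
tool_rot: [3.14, 0.0, 1.594]
force: [0.6, 1.1, -0.4]
grip_width: 0.0276
finger_force: 0.0
```

Run:
```python
from h import *
c=cam("wrist"); o=bot.observe();print(o["position"],o["tool_rot"],o["grip_width"],o["qpos"])
save("wrist","w2.png")
E=lambda x:[[x-.0,-.136,.14],[x+.002,-.232,.14]]
for t in (.100,.105,.110): print(t,proj(c,E(.5175-t)).round(1).tolist())
for P,y in (((.45,-.05,.33),1.593),((.52,.06,.33),1.593)): print(delta(P,y))
```

```text
[ 0.41561217 -0.1931653   0.3361146 ] [3.14036217e+00 2.56477061e-04 1.59418496e+00] 0.02755736239964514 [-0.25686608  0.15684127  0.64900854  1.89787007 -0.10539405  1.11934699
  0.45559609]
0.1 [[283.2, 113.8], [282.8, 214.1]]
0.105 [[277.7, 113.6], [277.7, 214.0]]
0.11 [[272.2, 113.5], [272.6, 213.9]]
[1.433e-01 3.600e-02 1.100e-02 1.100e-03 2.000e-04 1.000e-04]
[2.517e-01 1.084e-01 1.140e-02 1.100e-03 2.000e-04 1.000e-04]
```

View pics/w2.png

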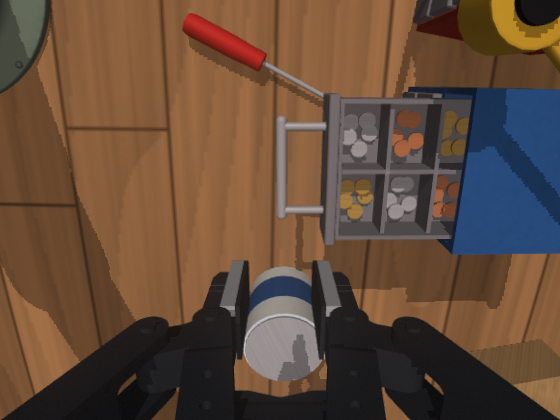

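The drawer is fully out: the bar is now at column 281. In the first crop the blue handle already stood about 6 mm further from its cabinet than the red one does. So the 103 mm pull plus that gap matches the 110 mm stop. Next I'll close the fingers, go over to the left of the lamp head and come down beside it.

>>> move_arm --moves '[[[0,0.04,0.027,-0.01,0,0,0],[0,0.08,0.055,-0.01,0,0,0],[0,0.12,0.082,-0.01,0,0,0],[0,0.16,0.11,-0.01,0,0,0],[0,0.2,0.137,-0.01,0,0,0]]]'

```text
clock: 6.35
position: [0.5488, 0.0123, 0.3433]
tool_rot: [-3.141, -0.0, 1.595]
force: [0.8, -0.2, -0.1]
grip_width: -0.0
finger_force: 0.0
```

>>> move_arm --moves '[[[0,0.02,0.012,0,0,0,0],[0,0.025,0.012,0.03,0,0,0],[0,0.025,0.012,0.07,0,0,0],[0,0.025,0.012,0.105,0,0,0],[0,0.025,0.012,0.12,0,0,0]]]'

```text
clock: 6.85
position: [0.558, 0.0356, 0.2203]
tool_rot: [-3.138, 0.001, 1.595]
force: [-0.5, -0.4, 0.2]
grip_width: -0.0
finger_force: 0.0
```

```bash
cat >> h.py <<'E'
H=np.array([.697,-.180])
E
python3 - <<'E'
from h import *
o=bot.observe();print(o["position"],o["tool_rot"],o["force"],o["grip_width"],o["qpos"])
a0=np.arctan2(.122,.1361)
for a in np.linspace(a0,.01,8):
    h=H+.185*np.array([-np.cos(a),np.sin(a)]); print(round(a,2),h.round(3),delta((h[0],h[1]+.039,.222),1.594))
save("top","t3.png"); im=cv2.imread("pics/t3.png")
cv2.imwrite("pics/t3c.png",cv2.resize(im[140:300,260:430],None,fx=3.7,fy=3.7,interpolation=cv2.INTER_CUBIC))
E
```

```text
[0.5579789  0.03557378 0.22029302] [-3.13763755e+00  8.65108533e-04  1.59488993e+00] [-0.4983951  -0.44486224  0.20088207] -1.2674425516723615e-05 [-0.50196111  0.46930373  0.46194073  1.80314599 -0.25300922  0.93195998
  0.09379862]
0.73 [ 0.559 -0.057] [-0.0531 -0.     -0.0017 -0.0006  0.0001  0.0001]
0.63 [ 0.547 -0.071] [-0.0676 -0.0123 -0.0016 -0.0006  0.0001  0.0001]
0.52 [ 0.537 -0.087] [-0.0833 -0.0231 -0.0015 -0.0006  0.0001  0.0001]
0.42 [ 0.528 -0.104] [-1.001e-01 -3.220e-02 -1.500e-03 -6.000e-04  1.000e-04  1.000e-04]
0.32 [ 0.521 -0.122] [-1.177e-01 -3.950e-02 -1.400e-03 -6.000e-04  1.000e-04  1.000e-04]
0.22 [ 0.516 -0.14 ] [-1.359e-01 -4.500e-02 -1.400e-03 -6.000e-04  1.000e-04  1.000e-04]
0.11 [ 0.513 -0.159] [-1.546e-01 -4.850e-02 -1.400e-03 -6.000e-04  1.000e-04  1.000e-04]
0.01 [ 0.512 -0.178] [-1.736e-01 -5.020e-02 -1.400e-03 -6.000e-04  1.000e-04  1.000e-04]
```

>>> move_arm --moves '[[[0,-0.015,0,0,0,0,0],[0,-0.03,0,0,0,0,0],[0,-0.04,0,0,0,0,0],[0,-0.043,0,0,0,0,0],[0,-0.046,0,0,0,0,0]]]'

```text
clock: 7.4
position: [0.5608, -0.0108, 0.2239]
tool_rot: [3.141, -0.0, 1.594]
force: [-0.2, 0.0, -0.1]
grip_width: 0.0001
finger_force: 0.0
```

>>> move_arm --moves '[[[0,-0.002,0,0,0,0,0],[0,-0.004,0,0,0,0,0],[0,-0.006,0,0,0,0,0],[0,-0.009,-0.001,0,0,0,0],[0,-0.012,-0.004,0,0,0,0]]]'

```text
clock: 7.9
position: [0.557, -0.0224, 0.2234]
tool_rot: [3.141, -0.0, 1.595]
force: [1.0, 3.2, -0.8]
grip_width: 0.0001
finger_force: 1.1
```

>>> move_arm --moves '[[[0,-0.005,-0.004,0,0,0,0],[0,-0.01,-0.008,0,0,0,0],[0,-0.015,-0.012,0,0,0,0],[0,-0.02,-0.0155,0,0,0,0],[0,-0.025,-0.019,0,0,0,0]]]'

```text
clock: 8.4
position: [0.5368, -0.0468, 0.2229]
tool_rot: [-3.138, -0.002, 1.596]
force: [-5.9, 7.6, -1.6]
grip_width: -0.0001
finger_force: 4.5
```

>>> move_arm --moves '[[[0,-0.006,-0.0035,0,0,0,0],[0,-0.012,-0.007,0,0,0,0],[0,-0.018,-0.01,0,0,0,0],[0,-0.024,-0.0125,0,0,0,0],[0,-0.03,-0.015,0,0,0,0]]]'

```text
clock: 8.9
position: [0.523, -0.0778, 0.223]
tool_rot: [-3.139, -0.001, 1.595]
force: [-4.6, 5.5, -2.0]
grip_width: 0.0002
finger_force: 2.7
```

>>> move_arm --moves '[[[0,-0.006,-0.002,0,0,0,0],[0,-0.012,-0.004,0,0,0,0],[0,-0.018,-0.006,0,0,0,0],[0,-0.024,-0.0075,0,0,0,0],[0,-0.03,-0.009,0,0,0,0]]]'

```text
clock: 9.4
position: [0.5149, -0.1082, 0.2231]
tool_rot: [-3.14, -0.001, 1.595]
force: [-4.1, 3.7, -0.8]
grip_width: 0.0001
finger_force: 2.1
```

Run:
```python
from h import *
o=bot.observe();print(o["position"],o["tool_rot"],o["force"],o["qpos"])
for a in (.1,.05,0,-.02):
    h=H+.185*np.array([-np.cos(a),np.sin(a)]); print(round(a,2),h.round(3),delta((h[0],h[1]+.039,.222),1.594))
save("top","t4.png"); im=cv2.imread("pics/t4.png")
cv2.imwrite("pics/t4c.png",cv2.resize(im[140:300,260:430],None,fx=3.7,fy=3.7,interpolation=cv2.INTER_CUBIC))
```

```text
[ 0.51489043 -0.10823901  0.22313362] [-3.13986306e+00 -9.97586442e-04  1.59505307e+00] [-4.09636052  3.73985579 -0.82332406] [-0.27066248  0.41380071  0.48849785  1.88586236 -0.24363041  0.90235221
  0.35968651]
0.1 [ 0.513 -0.162] [-0.0142 -0.0023  0.0011 -0.0003 -0.0002  0.0002]
0.05 [ 0.512 -0.171] [-0.0234 -0.0032  0.0011 -0.0003 -0.0002  0.0002]
0 [ 0.512 -0.18 ] [-0.0327 -0.0037  0.0011 -0.0003 -0.0002  0.0002]
-0.02 [ 0.512 -0.184] [-0.0364 -0.0037  0.0011 -0.0003 -0.0002  0.0002]
```

View pics/t4c.png

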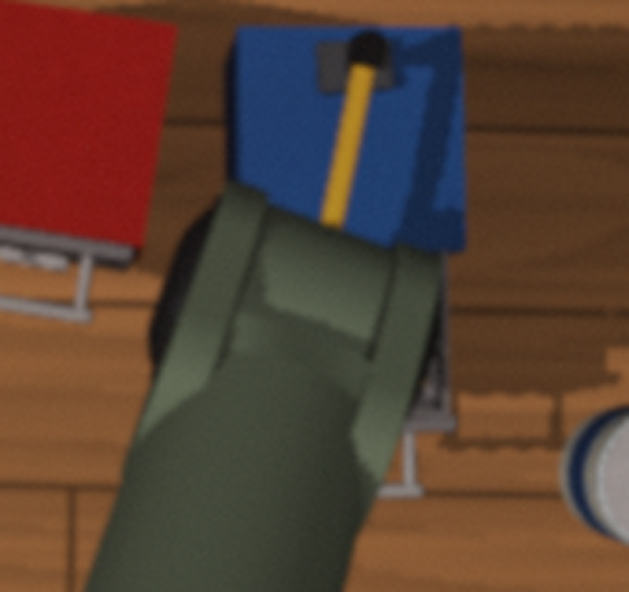

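The yellow bar runs from (368,50) to (334,225), an arm angle of about 0.18 rad, which matches the model. About 35 mm of push remains, with forces staying under 10 N.

>>> move_arm --moves '[[[0,-0.007,-0.0015,0,0,0,0],[0,-0.014,-0.0025,0,0,0,0],[0,-0.021,-0.003,0,0,0,0],[0,-0.028,-0.0035,0,0,0,0],[0,-0.033,-0.0035,0,0,0,0]]]'

```text
clock: 9.95
position: [0.5131, -0.142, 0.2235]
tool_rot: [-3.141, -0.0, 1.595]
force: [-1.5, 3.3, -0.1]
grip_width: -0.0001
finger_force: 1.7
```

>>> move_arm --moves '[[[0,0.01,0,0,0,0,0],[0,0.04,0,0,0,0,0],[0,0.08,0,0,0,0,0],[0,0.12,0,0,0,0,0],[0,0.16,0,0,0,0,0]]]'

```text
clock: 10.45
position: [0.5095, 0.0206, 0.2237]
tool_rot: [3.14, 0.0, 1.595]
force: [0.7, 0.5, -0.3]
grip_width: -0.0001
finger_force: 0.0
```

Run:
```python
from h import *
o=bot.observe();print(o["position"],o["force"])
save("top","t5.png"); im=cv2.imread("pics/t5.png")
cv2.imwrite("pics/t5c.png",cv2.resize(im[140:290,300:430],None,fx=4,fy=4,interpolation=cv2.INTER_CUBIC))
c=cam("top")
print("rowmid px of target",(proj(c,[[.5257,-.182,.156],[.512,-.182,.251],[.697,-.18,.25]])-[300,140])*4)
```

```text
[0.50946127 0.02061778 0.2236892 ] [ 0.71194742  0.51675642 -0.34663327]
rowmid px of target [[217.18853167 352.54736098]
 [237.07977689 372.74102879]
 [237.01397704  52.88354562]]
```

View pics/t5c.png

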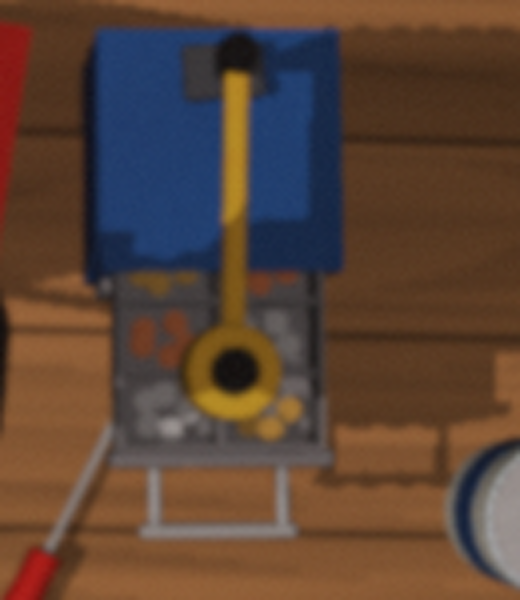

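The head is at (234,370), about 4 mm off the open drawer's mid-line. The drawer is still fully out, and the screwdriver and tin haven't moved. The arm is clear of everything, so I'm handing in.

```bash
python3 -c "
from workcell import bot
print(bot.job_done())"
```

```text
the job is handed in; nothing more can be done
None
```

I pulled the blue top drawer out to its stop and swung the work light over its middle, about 4 mm off the drawer's mid-line, with readings under 10 N while pushing; the red drawer, tin, jar and screwdriver were left alone, and I handed in at about 10.5 s with no verdict returned.

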